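# Draw out the glaze sample tray with the sprung pull rod

## Robot

A 7-joint arm with a two-finger parallel gripper is mounted at the origin on the work surface. World frame = base frame: x ahead of the robot, y to its left, z up, the work surface at z = 0. Lengths are in m, angles in rad, forces in N, time in s.
With the tool pointing down it reaches from about 0.4 to 0.85 m from the base axis. Payload 10.4 kg.
Tool frame: the origin (TCP) lies midway between the tips of the shut fingers; the grasp point (between the pads) lies 19 mm behind it (manip.pinch_z is the distance from the TCP to the grasp point, in m); z points along the fingers, y is the direction in which the jaws open and shut (so a half turn about z gives the same grasp; the last joint's range is limited). The gripper opens to 87 mm and grips with 3 to 60 N. Pads are 19 mm wide; open, the fingers measure 117 mm over their backs; the gripper's body (75 mm by 190 mm) begins 51 mm behind the grasp point.
Start: joints at [-1.178, 0.332, -0.065, 1.46, 0.022, 1.35, -0.088], TCP at [0.252, 0.572, 0.223] pointing down, gripper open.
Joint ranges: [-2.6, 2.6], [-0.5, 2.12], [-1.47, 1.34], [0.16, 2.42], [-1.27, 4.41], [0.06, 2.06], [-2.6, 2.6]. Speed limits (rad/s): [2.22, 2.22, 2.79, 2.79, 3.14, 3.14, 3.14].

## Interface

Orientations are given as a rotation vector (axis times angle).
In Python, from station import manip gives the robot as it stands. The module is installed in compiled form; this text tells all that it offers.
- The arm moves only by the tool play_rows, never from a script. Its argument "rows" is a list of rows, each a list of 7 numbers: the turn, a rotation vector about the tool's x, y, z normalised to -1 to 1, where 1 is 0.15 rad, then the shift along the tool's x, y, z normalised to -1 to 1, where 1 is 25 mm, then the gripper command: -1 is shut, 1 is fully open, values between are in proportion. A call has 1 to 12 rows; each row shifts and turns the commanded pose from where the row before left it, along the tool's axes as they then stand; what a row does not reach is not made up. A row lasts 1/8 s, in which the tool goes at most 62.5 mm and 10.7 degrees, less where a joint would pass 70% of its speed; a pose out of reach is approached as far as the arm can. A call with a number of a shift or a turn outside -1 to 1 is refused whole. A call with a gripper value outside its range is refused whole. The fingers move at their own pace and stop on an object; the grip force is fixed at half the most. Time passes only in rows, so rows that do not move let the fingers close. It gives the time, the measured TCP pose, the force and the opening at its end, in the units of the state.
- manip.read_state(): the state, without advancing time (a new reading comes with each control period).
- manip.read_camera(name): name is "side" or "top"; returns the picture (400x640x3 uint8, red, green, blue); there is no depth.
- manip.get_calibration(name): a dict with "fx", "fy", "cx", "cy" (pixels), "D" ([k1, k2, p1, p2, k3] as OpenCV has them; the pictures are not rectified), "world_from_camera" (4x4, takes a point from camera to world coordinates). Camera axes: x right, y up, looking along -z (the intrinsics and any distortion apply to the point x, -y, -z); pixel columns grow to the right and rows downward; lengths in m; the calibration is good to about 2 mm. A picture is of the moment at which its call begins. get_calibration takes no time and is no camera call.
- manip.finish_job(): hands the job in, once; it reports no verdict.
The state is a dict: "clock": time; "joints": joint angles; "dq": joint speeds; "effort": joint torques, N m; "ee_pos": TCP position; "ee_rot": TCP orientation; "contact_force": force on the tool from outside, world axes, zero at the start; "ft_torque": the same for the moment, N m; "finger_gap": finger opening in m.
Only numpy, scipy, OpenCV 4.12 (cv2) and the standard library are available. Lean on these libraries where they do the work, as an engineer would, in place of code of your own. Each camera call takes 0.05 s, during which the arm holds its last target. There are 200 camera calls.

## Task

The sample tray under the display riser has no handle; it is drawn by a groove across its top, which lies out of sight under the deck. Take the sprung pull rod from its rest, reach in under the deck, set its tip on the tray further in than the groove, and draw it back over the flat surface until it drops into the groove; stop there for a moment, with the tray still shut, so that you know it has caught. Then pull the tray out to its stop with the rod, lay the rod back in its rest and let go, leaving the carton, cup and jar where they stand.

Things in the scene. Friction and masses are not known exactly. Their poses are not given: they have to be found in the camera images.
- riser: Fixed wooden display riser, open at its front, closed at back and sides. Origin: on the work surface below the middle of the deck's front edge; x points in under the deck, y along the edge, z up. Deck 260 mm wide, 260 mm deep, underside 150 mm, top 168 mm up; 230 mm free between the side panels. Sample cups on it start 98 mm behind the edge, tops 226 mm up.
- tray_front (a point): Middle of the upper front edge of the tray, axes as the riser's. The tray is a white flat slide 210 mm wide, its top 30 mm above the work surface, 120 mm below the deck's underside; shut, its front rail stands 20 mm proud of the deck's front edge. The top is flat for 119 mm in (x) from this point, but for one groove; farther in stand 6 mm thick tiles.
- tray_land (a point): Point on the tray's flat top, 91 mm in from tray_front (71 mm under the deck when shut), surely beyond the groove; axes as the riser's. The groove runs right across the tray (along y, 200 mm long), 20 mm wide, 12 mm deep, upright walls; its middle lies anywhere from 50 to 70 mm in from tray_front: where is not told, it must be felt. To reach here the rod must lean about 40 degrees.
- tray (a joint): How far the tray is drawn out of the riser (along the riser's -x), m: 0 shut, 0.09 out at its stop. It stays where it is left; about 2 N starts it.
- rod_grip (a point): Sprung pull rod, 200 mm long, about 0.2 kg: handle 140 mm long, 20 mm (x) by 24 mm (y), lower 40 mm steel, the rest wood; below its shoulder a round-ended steel nose 10 mm thick, 60 mm long. This point is on the centre line, 40 mm below the handle's top end, 160 mm from the tip: the place to grip, closing along y. z points along the rod from tip to handle.
- rod_tip (a point): End of the rod's nose, on the rod's centre line; axes as the rod's. The nose is smooth and sprung: it slides up to 14 mm into the handle, pushing back with 0.5 N at first and 2.2 N fully in.
- rod: The same rod's handle; origin on its centre line at the shoulder, 100 mm below rod_grip; axes as rod_grip's.
- rest_grip (a point): Where rod_grip is when the rod lies in its rest; axes of the rest: x level, the way it faces, z up. The rod lies in it leaning 40 degrees from vertical, tip down and forward (+x), handle up and back: it points, handle to tip, along (0.643, 0, -0.766) in these axes. It comes out, and goes back, straight up and down.
- rest: Fixed dark steel stand for the rod, axes as rest_grip's, origin on the work surface 34 mm in front (+x) of rest_grip and 162 mm below it. Base 130 by 85 by 12 mm. A leaning trough: a back below the rod, low side walls with 3 mm free on either side of the handle up to 55 mm above the shoulder, and two ledges under the shoulder, 17 mm apart, for the nose between.
- carton: Cardboard carton 120 by 100 by 85 mm, 0.6 kg, a bystander; origin at the centre of its underside.
- cup: Glazed cup 72 mm in diameter, 85 mm high, a bystander; origin at the centre of its underside.
- jar: Closed glaze jar 72 mm in diameter, 110 mm high, a bystander; origin at the centre of its underside.
Things that resemble listed ones, but are neither listed nor needed, are in the scene too. There is more than one size of the rod; the job needs the larger. There is more than one size of the rest; the one meant has the size given above.

How it is judged:
By the outcome, as a careful person would: the job done as asked, in the order asked, and still so for the second after the job is handed in, with the robot touching nothing.
It also fails if it takes over 54 s, if anything falls off the work surface, if the arm or the gripper's body presses on something with over 40 N, if the wrist force passes 120 N, or if a joint passes its speed limit or range.

## Working session

There is one attempt and no reset: what is moved stays moved. The work goes in short steps, Python scripts to look and compute and a tool call to move; the robot and the scene stay as the last step left them, time stands still between calls to the robot, and variables do not carry over. Pictures are saved under pics/ and viewed, about 8 in all and at most 12, crops included, and the job is handed in when it is done.

Besides the shell and the picture viewer there is one more tool, called by a JSON object that holds its "api" and its "payload". play_rows: Moves the arm, as the interface text tells. Its arguments: {"type":"object","properties":{"rows":{"type":"array"}},"required":["rows"]}

```bash
mkdir -p pics; cat > h.py <<'E'
import numpy as np, cv2
from station import manip
from scipy.spatial.transform import Rotation as R
def snap(name,fn=None):
    im=manip.read_camera(name)
    if fn: cv2.imwrite('pics/'+fn,im[:,:,::-1])
    return im
def cal(n):
    c=manip.get_calibration(n); K=np.array([[c['fx'],0,c['cx']],[0,c['fy'],c['cy']],[0,0,1.]])
    return K,np.array(c['D'],float),np.array(c['world_from_camera'])
F=np.diag([1,-1,-1.])
def ray(n,uv):
    K,D,T=cal(n); p=cv2.undistortPoints(np.array(uv,float).reshape(-1,1,2),K,D).reshape(-1,2)
    d=np.c_[p,np.ones(len(p))]@F@T[:3,:3].T
    return T[:3,3],d/np.linalg.norm(d,axis=1)[:,None]
def onz(n,uv,z):
    o,d=ray(n,uv); return o+d*((z-o[2])/d[:,2])[:,None]
def proj(n,P):
    K,D,T=cal(n); Q=(np.atleast_2d(P)-T[:3,3])@T[:3,:3]@F
    return cv2.projectPoints(Q,np.zeros(3),np.zeros(3),K,D)[0].reshape(-1,2)
def tri(ua,ub,a='side',b='top'):
    o1,d1=ray(a,[ua]);o2,d2=ray(b,[ub]);d1=d1[0];d2=d2[0]
    s=np.linalg.lstsq(np.c_[d1,-d2],o2-o1,rcond=None)[0]
    p,q=o1+s[0]*d1,o2+s[1]*d2
    return (p+q)/2,np.linalg.norm(p-q)
E
python3 - <<'E'
from h import *
np.set_printoptions(precision=4,suppress=True)
for n in('side','top'):
    im=snap(n,n+'0.png'); K,D,T=cal(n); print(n,K[0,0],D,T)
print(manip.read_state(),manip.pinch_z)
E
```

```text
side 403.10655270652893 [-0.0585  0.      0.      0.      0.    ] [[ 0.8916  0.2701 -0.3634  0.2779]
 [-0.4525  0.5022 -0.7369 -0.8023]
 [-0.0166  0.8215  0.57    0.6277]
 [ 0.      0.      0.      1.    ]]
top 362.4480017537977 [0.0264 0.     0.     0.     0.    ] [[ 0.0175  0.9911 -0.1316  0.5191]
 [-0.9998  0.017  -0.0053 -0.1557]
 [-0.003   0.1317  0.9913  0.9201]
 [ 0.      0.      0.      1.    ]]
{'clock': 0.1, 'joints': array([-1.1776,  0.3328, -0.0647,  1.4609,  0.0216,  1.3499, -0.0885]), 'dq': array([ 0.0005, -0.0009, -0.0004, -0.0017, -0.001 ,  0.0013, -0.0007]), 'effort': array([  0.0018, -62.4545,   0.0247, -39.0717,  -0.0615,   0.0365,
         0.0001]), 'ee_pos': array([0.2523, 0.5714, 0.2218]), 'ee_rot': array([-0.6483, -3.0738,  0.002 ]), 'contact_force': array([ 0.316 , -0.2435,  0.2712]), 'ft_torque': array([-0.0194, -0.0252, -0.0119]), 'finger_gap': 0.08716203061933328} 0.0187
```

View pics/side0.png

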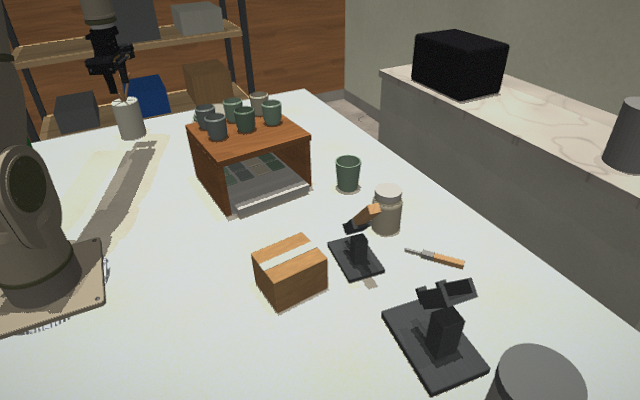

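View pics/top0.png

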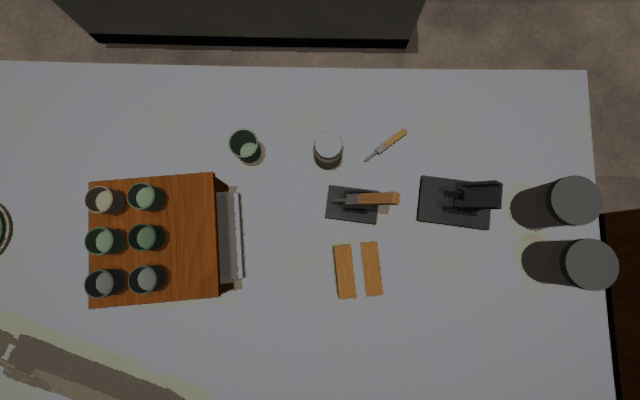

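```bash
python3 - <<'E'
from h import *
np.set_printoptions(precision=4,suppress=True)
t=cv2.imread('pics/top0.png');s=cv2.imread('pics/side0.png')
a=cv2.resize(t[165:245,300:440],None,fx=5,fy=5,interpolation=cv2.INTER_CUBIC)
b=cv2.resize(s[180:300,310:480],None,fx=4,fy=4,interpolation=cv2.INTER_CUBIC)
w=800
pad=lambda i:cv2.copyMakeBorder(i,0,0,0,w-i.shape[1],cv2.BORDER_CONSTANT)
c=np.vstack([pad(cv2.resize(a,None,fx=.6,fy=.6)),pad(cv2.resize(b,None,fx=.75,fy=.75))]);cv2.imwrite('pics/crop.png',c);print(c.shape)
hsv=cv2.cvtColor(t,cv2.COLOR_BGR2HSV)
# rest bases: dark, tabletop
g=t.max(2)
m=((g<75)).astype(np.uint8); m[:80]=0
n,l,st,ce=cv2.connectedComponentsWithStats(m)
for i in range(1,n):
    if st[i,4]>250: print('dark',st[i],ce[i])
# brown
m=((hsv[...,0]<22)&(hsv[...,1]>120)&(g>50)).astype(np.uint8)
n,l,st,ce=cv2.connectedComponentsWithStats(m)
for i in range(1,n):
    if st[i,4]>60:
        pts=np.argwhere(l==i)[:,::-1].astype(np.float32)
        r=cv2.minAreaRect(pts); print('brown',st[i],ce[i],r)
E
```

```text
(600, 800, 3)
dark [230 130  26  26 383] [240.9504 140.0209]
dark [314 150  28  20 269] [327.6766 161.1264]
dark [ 213  173   21  123 1489] [221.8187 236.0806]
dark [ 416  176   87   54 3650] [457.6836 201.6803]
dark [ 510  178   70   51 1762] [536.3854 207.6635]
dark [102 183  47  33 644] [123.6599 199.8199]
dark [140 185  29  28 374] [158.0374 200.3209]
dark [ 325  186   71   39 1375] [350.504  206.0567]
dark [ 598  208   42  192 5786] [623.8258 299.0048]
dark [ 103  224   67   31 1108] [137.241  238.9567]
dark [ 85 228  20  26 279] [ 92.6989 240.3154]
dark [ 522  239   65   50 1908] [548.9151 261.7757]
dark [  85  264   86   34 1468] [127.7629 280.5443]
brown [385 130  21  17 120] [395.1167 137.7917] ((395.2400207519531, 137.8200225830078), (5.199999809265137, 23.799999237060547), 53.13010025024414)
brown [   89   172   130   137 10594] [165.528 239.516] ((150.9471435546875, 239.8433380126953), (126.25865173339844, 134.4276580810547), 85.39990234375)
brown [358 193  41  12 447] [378.     198.1767] ((378.0, 198.5), (11.0, 40.0), 90.0)
brown [361 242  21  54 838] [371.043 268.599] ((371.1121520996094, 268.48724365234375), (52.93205642700195, 15.92026424407959), 83.51692199707031)
brown [333 245  23  54 897] [343.8261 271.2798] ((343.88629150390625, 271.16986083984375), (52.865814208984375, 17.220645904541016), 83.9909896850586)
```

View pics/crop.png

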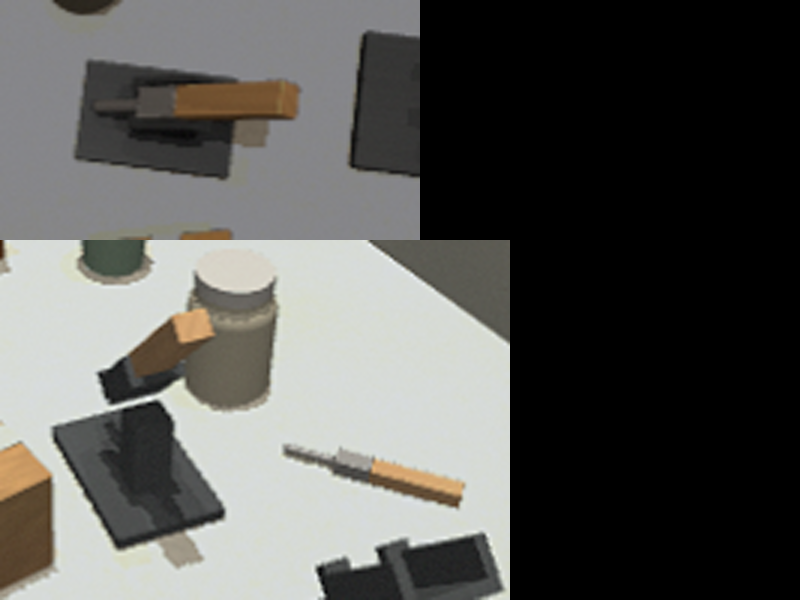

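```bash
python3 - <<'E'
from h import *
np.set_printoptions(precision=4,suppress=True)
b=onz('top',[(329.3,185),(380,192.3),(376,224.3),(325,217.7)],.012)
print(b,[np.linalg.norm(b[i]-b[i-1]) for i in range(4)],b.mean(0))
x=(b[0]-b[1]+b[3]-b[2]);x/=np.linalg.norm(x);print('rest x',x,np.degrees(np.arctan2(x[1],x[0])))
og=b.mean(0);og[2]=0;g=og-.034*x+[0,0,.162];print('grip from base',g)
e,r=tri((374,208.7),(396.7,198));print('top end',e,r)
d=.643*x-.766*np.array([0,0,1]);print('grip from end',e+.04*d)
print('proj expected end',proj('top',g-.04*d),proj('side',g-.04*d),'tip',proj('top',g+.16*d))
t=cv2.imread('pics/top0.png');hsv=cv2.cvtColor(t,cv2.COLOR_BGR2HSV)
m=((hsv[...,0]<22)&(hsv[...,1]>120)&(t.max(2)>50)).astype(np.uint8)
# deck front edge per row
P=[];Q=[]
for v in range(180,292,4):
    c=np.where(m[v,60:260])[0]+60; P.append((c.max()+.5,v))
    w=np.where(t[v,215:260].min(1)>150)[0]; Q.append((215+w.max() if len(w) else -1,v))
print(P[::3]);print(Q[::3])
print(t[230,205:260].min(1)); print(t[215:245:29,205:260].max(2))
print('deck front',onz('top',[P[0],P[-1]],.168))
s=cv2.imread('pics/side0.png')
c=np.hstack([cv2.resize(t[160:310,190:260],None,fx=4,fy=4,interpolation=cv2.INTER_CUBIC),cv2.copyMakeBorder(cv2.resize(s[80:225,180:320],None,fx=3.7,fy=3.7,interpolation=cv2.INTER_CUBIC)[:536],0,64,0,0,cv2.BORDER_CONSTANT)]);cv2.imwrite('pics/crop2.png',c[:,:800]);print(c.shape)
E
```

```text
[[ 0.6803 -0.1737  0.012 ]
 [ 0.6637 -0.3023  0.012 ]
 [ 0.5825 -0.2919  0.012 ]
 [ 0.5968 -0.1641  0.012 ]] [np.float64(0.08405484501704519), np.float64(0.12966568433764875), np.float64(0.08188569300566569), np.float64(0.12866772196541945)] [ 0.6308 -0.233   0.012 ]
rest x [0.1197 0.9928 0.    ] 83.12417332687981
grip from base [ 0.6267 -0.2667  0.162 ]
top end [ 0.625  -0.308   0.1882] 0.0011816375593622992
grip from end [ 0.6281 -0.2824  0.1575]
proj expected end [[389.5108 197.9571]] [[368.6137 202.6246]] tip [[325.6092 199.5578]]
[(np.float64(213.5), 180), (np.float64(214.5), 192), (np.float64(214.5), 204), (np.float64(215.5), 216), (np.float64(215.5), 228), (np.float64(216.5), 240), (np.float64(216.5), 252), (np.float64(217.5), 264), (np.float64(217.5), 276), (np.float64(217.5), 288)]
[(-1, 180), (-1, 192), (-1, 204), (-1, 216), (-1, 228), (-1, 240), (-1, 252), (-1, 264), (-1, 276), (-1, 288)]
[ 26  26  29  27  25  28  26  25  29  31  19  10  15  44  53  54  54  54
  54  52  52  54  56  56  69  78  81  80  81  81 110 130 133 134 121  78
  41  70 117 134 132 134 133 133 134 134 133 131 132 133 132 130 133 132
 133]
[[111 115 115 115 115 113 113 117 119 104  60  29  54  61  60  62  61  63
   61  61  61  62  64  76  88  93  93  93  93  92 119 138 138 138  97  46
   87 123 137 135 135 135 136 137 137 138 137 137 137 138 136 135 136 138
  138]
 [115 115 117 117 116 118 117 114 116 118 109  60  30  42  59  64  63  62
   63  61  63  63  62  63  77  90  92  93  92  93  93 120 138 137 137 110
   65  51  91 123 137 135 134 134 134 136 135 136 136 134 136 137 136 136
  137]]
deck front [[0.6591 0.0735 0.168 ]
 [0.4373 0.0526 0.168 ]]
(600, 798, 3)
```

View pics/crop2.png

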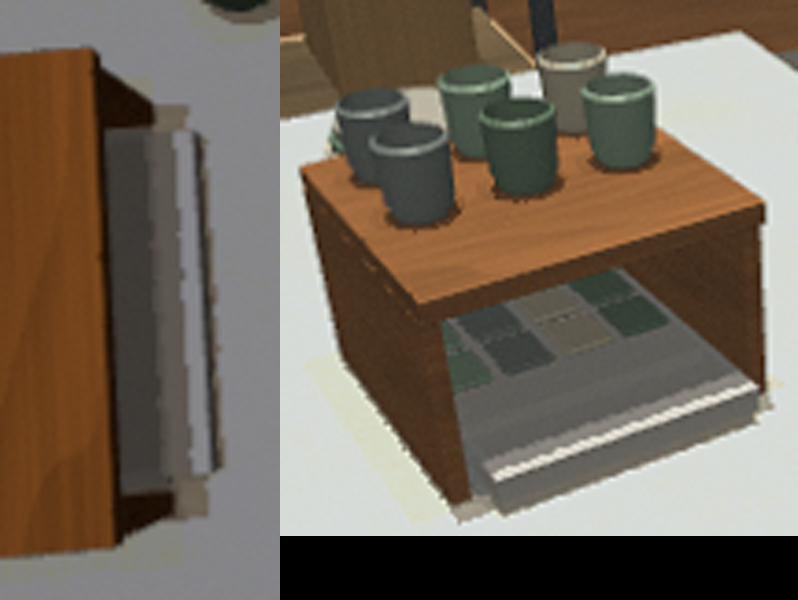

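```bash
python3 - <<'E'
from h import *
np.set_printoptions(precision=4,suppress=True)
e=onz('top',[(396.7,198)],.1927)[0];tip=onz('top',[(331.7,200.3)],.0394)[0]
print('end',e,'tip',tip,'len xy',np.linalg.norm((tip-e)[:2]),'exp .1286 yaw',np.degrees(np.arctan2(*(tip-e)[1::-1])))
print('grip',e+(tip-e)*.2)
c=onz('top',[(214.5,172),(219.2,296.2)],.168);print('deck corners',c,np.linalg.norm(c[0]-c[1]),c.mean(0))
f=onz('top',[(239,215.),(239.7,230),(240.4,244)],.03);print('tray front',f)
f=onz('top',[(238,192.5),(243,278.7)],.03);print('tray corners',f,np.linalg.norm(f[0]-f[1]),f.mean(0))
x=np.array([-.094,.9956]);print('rel',(f.mean(0)-c.mean(0))[:2]@x)
s=manip.read_state();print(R.from_rotvec(s['ee_rot']).as_matrix())
E
```

```text
end [ 0.6238 -0.3068  0.1927] tip [ 0.6375 -0.1795  0.0394] len xy 0.12794207087062182 exp .1286 yaw 83.86639358506453
grip [ 0.6265 -0.2813  0.162 ]
deck corners [[0.6763 0.0723 0.168 ]
 [0.4212 0.0482 0.168 ]] 0.2561895684599077 [0.5487 0.0603 0.168 ]
tray front [[0.5983 0.048  0.03  ]
 [0.5615 0.0445 0.03  ]
 [0.5275 0.0412 0.03  ]]
tray corners [[0.6543 0.0531 0.03  ]
 [0.4449 0.031  0.03  ]] 0.21054919850705248 [0.5496 0.042  0.03  ]
rel -0.018241125637591813
[[-0.9148  0.4039 -0.0005]
 [ 0.4039  0.9148 -0.0012]
 [-0.0001 -0.0013 -1.    ]]
```

{"api": "play_rows", "payload": {"rows": [[0,0,0.846,0,0,-0.6,1],[0,0,0.846,0,0,-0.6,1],[0,0,0.846,0,0,-0.6,1],[0,0,0.846,0,0,-0.6,1],[0,0,0.846,0,0,-0.6,1],[0,0,0.846,0,0,-0.6,1],[0,0,0.846,0,0,-0.6,1],[0,0,0.846,0,0,-0.6,1],[0,0,0.846,0,0,-0.6,1],[0,0,0.846,0,0,-0.6,1]]}}

```text
clock: 1.35
ee_pos: [0.2524, 0.5716, 0.3726]
ee_rot: [2.348, 2.086, -0.001]
contact_force: [0.4, -0.6, 0.3]
finger_gap: 0.0868
```

```bash
cat >> h.py <<'E'
np.set_printoptions(precision=4,suppress=True)
def goto(grasp,ydeg,lean=0):
    """units (turn/.15, shift/.025) from measured pose to tool pose with grasp point at `grasp`, tool y at heading ydeg, z leaning"""
    s=manip.read_state();M=R.from_rotvec(s['ee_rot'])
    a=np.radians(ydeg);y=np.array([np.cos(a),np.sin(a),0]);h=np.array([-y[1],y[0],0])
    z=np.sin(lean)*h-np.cos(lean)*np.array([0,0,1]);T=R.from_matrix(np.c_[np.cross(y,z),y,z])
    t=np.array(grasp)+z*manip.pinch_z
    print('clk',s['clock'],'pos',s['ee_pos'],'F',s['contact_force'],'gap',s['finger_gap'],'j',s['joints'])
    print('turn',(M.inv()*T).as_rotvec()/.15,'shift(cur axes)',M.inv().apply(t-s['ee_pos'])/.025,'shift(target axes)',T.inv().apply(t-s['ee_pos'])/.025)
E
python3 -c "
from h import *
goto((.6265,-.2813,.300),-6.5)"
```

```text
clk 1.35 pos [0.2524 0.5716 0.3726] F [ 0.388  -0.6023  0.2787] gap 0.0867506354934936 j [-1.3056  0.304   0.1061  1.1918 -0.0318  1.6482 -1.3249]
turn [-0.0014  0.0052 -0.0315] shift(cur axes) [-32.1122  18.8838   3.6723] shift(target axes) [-32.2038  18.7313   3.6512]
```

{"api": "play_rows", "payload": {"rows": [[0,0,0,-0.89,0.52,0,1],[0,0,0,-0.89,0.52,0,1],[0,0,0,-0.89,0.52,0,1],[0,0,0,-0.89,0.52,0,1],[0,0,0,-0.89,0.52,0,1],[0,0,0,-0.89,0.52,0,1],[0,0,0,-0.89,0.52,0,1],[0,0,0,-0.89,0.52,0,1],[0,0,0,-0.89,0.52,0,1],[0,0,0,-0.89,0.52,0,1],[0,0,0,-0.89,0.52,0,1],[0,0,0,-0.89,0.52,0,1]]}}

```text
clock: 2.85
ee_pos: [0.3774, 0.2873, 0.3725]
ee_rot: [-2.344, -2.091, -0.0]
contact_force: [0.4, 1.1, 0.3]
finger_gap: 0.087
```

{"api": "play_rows", "payload": {"rows": [[0,0,0,-0.89,0.52,0,1],[0,0,0,-0.89,0.52,0,1],[0,0,0,-0.89,0.52,0,1],[0,0,0,-0.89,0.52,0,1],[0,0,0,-0.89,0.52,0,1],[0,0,0,-0.89,0.52,0,1],[0,0,0,-0.89,0.52,0,1],[0,0,0,-0.89,0.52,0,1],[0,0,0,-0.89,0.52,0,1],[0,0,0,-0.89,0.52,0,1],[0,0,0,-0.89,0.52,0,1],[0,0,0,-0.89,0.52,0,1]]}}

```text
clock: 4.35
ee_pos: [0.5016, 0.0043, 0.3725]
ee_rot: [-2.344, -2.091, -0.001]
contact_force: [-0.5, -0.6, 0.1]
finger_gap: 0.0869
```

{"api": "play_rows", "payload": {"rows": [[0,0,0,-0.89,0.52,0,1],[0,0,0,-0.89,0.52,0,1],[0,0,0,-0.89,0.52,0,1],[0,0,0,-0.89,0.52,0,1],[0,0,0,-0.89,0.52,0,1],[0,0,0,-0.89,0.52,0,1],[0,0,0,-0.89,0.52,0,1],[0,0,0,-0.89,0.52,0,1],[0,0,0,-0.89,0.52,0,1],[0,0,0,-0.89,0.52,0.5,1],[0,0,0,-0.89,0.52,0.5,1],[0,0,0,-0.89,0.52,0.5,1]]}}

```text
clock: 5.85
ee_pos: [0.6261, -0.2785, 0.3345]
ee_rot: [-2.344, -2.091, -0.0]
contact_force: [0.3, 0.9, 0.2]
finger_gap: 0.087
```

```bash
python3 -c "
from h import *
goto((.6265,-.2813,.162),-6.5)
s=snap('side');t=snap('top')
a=cv2.resize(s[100:300,290:490],None,fx=2,fy=2);b=cv2.resize(t[120:270,300:440],None,fx=2.66,fy=2.66)
b=b[:400];a=a[:b.shape[0]]
cv2.imwrite('pics/c3.png',np.hstack([a,b])[:,:,::-1])"
```

```text
clk 5.85 pos [ 0.6261 -0.2785  0.3345] F [0.3111 0.9114 0.2234] gap 0.08697155793101616 j [-0.1334  0.539   0.8224  1.1085 -0.387   1.6413  0.4702]
turn [-0.0008 -0.0032 -0.0029] shift(cur axes) [-0.1143  0.0284  7.6491] shift(target axes) [-0.1107  0.0275  7.6491]
```

View pics/c3.png

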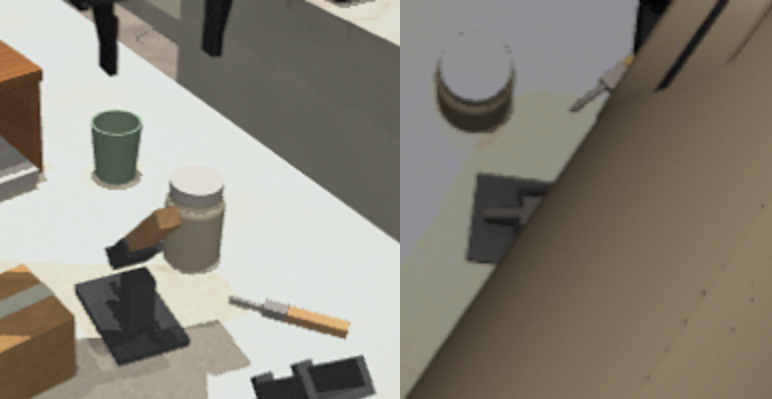

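{"api": "play_rows", "payload": {"rows": [[0,0,0,-0.11,0.03,0.85,1],[0,0,0,0,0,0.85,1],[0,0,0,0,0,0.85,1],[0,0,0,0,0,0.85,1],[0,0,0,0,0,0.85,1],[0,0,0,0,0,0.85,1],[0,0,0,0,0,0.85,1],[0,0,0,0,0,0.85,1],[0,0,0,0,0,0.85,1],[0,0,0,0,0,0,1]]}}

```text
clock: 7.2
ee_pos: [0.6259, -0.2794, 0.1419]
ee_rot: [-2.342, -2.09, 0.002]
contact_force: [0.2, 0.1, -0.0]
finger_gap: 0.0869
```

```bash
python3 -c "
from h import *
goto((.6265,-.2813,.162),-6.5)
s=snap('side')
a=cv2.resize(s[120:270,310:450],None,fx=4,fy=4,interpolation=cv2.INTER_CUBIC)
cv2.imwrite('pics/c4.png',a[:,:,::-1])"
```

```text
clk 7.2 pos [ 0.6259 -0.2794  0.1419] F [ 0.2037  0.0717 -0.0314] gap 0.08688682968176539 j [-0.1583  0.6191  0.7681  1.413  -0.4333  1.2855  0.5252]
turn [-0.019  -0.0056 -0.0026] shift(cur axes) [-0.0712  0.0322 -0.0576] shift(target axes) [-0.0712  0.0323 -0.0575]
```

View pics/c4.png

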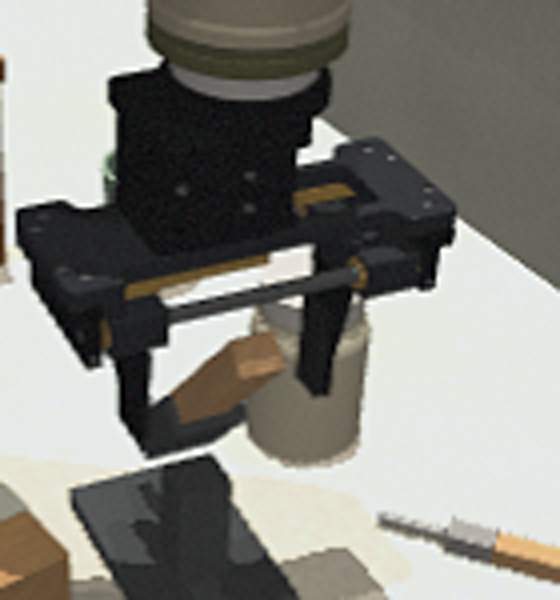

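{"api": "play_rows", "payload": {"rows": [[0,0,0,-0.07,0.03,0,-1],[0,0,0,0,0,0,-1],[0,0,0,0,0,0,-1],[0,0,0,0,0,0,-1],[0,0,0,0,0,0,-1],[0,0,0,0,0,0,-1],[0,0,0,0,0,0,-1]]}}

```text
clock: 8.12
ee_pos: [0.6273, -0.2819, 0.1437]
ee_rot: [-2.344, -2.091, -0.0]
contact_force: [0.7, -0.2, 0.1]
finger_gap: 0.0247
```

{"api": "play_rows", "payload": {"rows": [[0,0,0,0,0,-0.3,-1],[0,0,0,0,0,-0.4,-1],[0,0,0,0,0,-0.6,-1],[0,0,0,0,0,-0.7,-1],[0,0,0,0,0,-0.8,-1],[0,0,0,0,0,-0.8,-1],[0,0,0,0,0,-0.8,-1],[0,0,0,0,0,-0.6,-1],[0,0,0,0,0,0,-1]]}}

```text
clock: 9.25
ee_pos: [0.6276, -0.2823, 0.2701]
ee_rot: [2.343, 2.09, 0.001]
contact_force: [0.8, -0.7, -2.9]
finger_gap: 0.024
```

```bash
python3 -c "
from h import *
goto((.552,-.030,.287),5.5)
s=snap('side')
a=cv2.resize(s[80:270,280:450],None,fx=3,fy=3,interpolation=cv2.INTER_CUBIC)
cv2.imwrite('pics/c5.png',a[:,:,::-1])"
```

```text
clk 9.25 pos [ 0.6276 -0.2823  0.2701] F [ 0.826  -0.6793 -2.9152] gap 0.02402799853498961 j [-0.1504  0.5525  0.8108  1.2288 -0.3913  1.5138  0.4886]
turn [ 0.0115  0.0043 -1.4004] shift(cur axes) [ 9.6829 -4.154   0.0588] shift(target axes) [10.3362 -2.0435  0.0707]
```

View pics/c5.png

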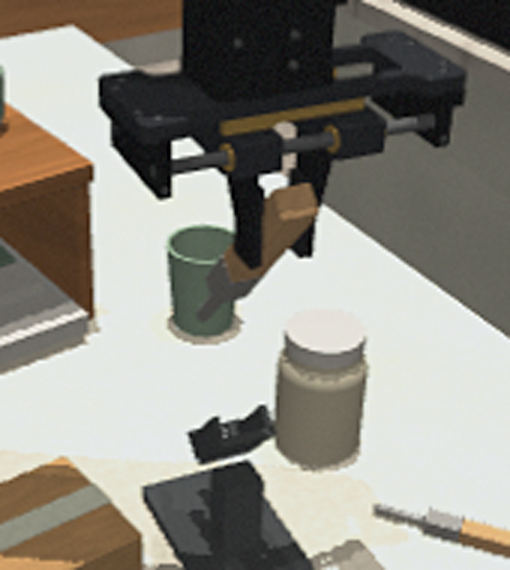

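```bash
cat >> h.py <<'E'
def onrod(uv,g,hd):
    """side-view ray onto vertical plane through g with heading hd; returns (along heading, z) rel. to g"""
    a=np.radians(hd);h=np.array([np.cos(a),np.sin(a),0]);n=np.array([-h[1],h[0],0])
    o,d=ray('side',[uv]);d=d[0];P=o+d*((g-o)@n/(d@n));return np.array([(P-g)@h,P[2]-g[2]])
E
python3 -c "
from h import *
g=np.array([.6276,-.2823,.2888])
a=onrod((349,184.3),g,83.5);b=onrod((378,146.7),g,83.5);print(a,'exp .103 -.1226',b,'exp -.0257 .0307',np.degrees(np.arctan2(*(a-b)*[1,-1])))
"
```

```text
[ 0.0868 -0.1143] exp .103 -.1226 [-0.0269  0.0277] exp -.0257 .0307 38.6797370877191
```

{"api": "play_rows", "payload": {"rows": [[0,0,-0.7,0,0,0,-1],[0,0,-0.7,0,0,0,-1],[0,0,0,0.85,-0.19,0,-1],[0,0,0,0.85,-0.19,0,-1],[0,0,0,0.85,-0.19,0,-1],[0,0,0,0.85,-0.19,0,-1],[0,0,0,0.85,-0.19,0,-1],[0,0,0,0.85,-0.19,0,-1],[0,0,0,0.85,-0.19,0,-1],[0,0,0,0.85,-0.19,0,-1],[0,0,0,0.85,-0.19,0,-1],[0,0,0,0.85,-0.19,0,-1]]}}

```text
clock: 10.8
ee_pos: [0.5589, -0.0741, 0.2678]
ee_rot: [-2.111, -2.325, 0.001]
contact_force: [-0.5, 0.1, -2.2]
finger_gap: 0.0237
```

{"api": "play_rows", "payload": {"rows": [[0,0,0,0,0,0.6,-1],[0,0,0,0,0,0.8,-1],[0,0,0,0,0,0.8,-1],[0,0,0,0,0,0.8,-1],[0,0,0,0,0,0.8,-1],[0,0,0,0,0,0.6,-1],[0,0,0,0,0,0.4,-1],[0,0,0,0,0,0,-1]]}}

```text
clock: 11.8
ee_pos: [0.5593, -0.0751, 0.1481]
ee_rot: [-2.112, -2.325, 0.001]
contact_force: [0.8, -0.9, -2.1]
finger_gap: 0.0238
```

```bash
python3 -c "
from h import *
goto((.560,-.0754,.1606),5.5)
s=snap('side');t=snap('top')
a=cv2.resize(s[90:260,200:400],None,fx=4,fy=4,interpolation=cv2.INTER_CUBIC)[:600]
cv2.imwrite('pics/c6.png',a[:,:,::-1])"
```

```text
clk 11.8 pos [ 0.5593 -0.0751  0.1481] F [ 0.7543 -0.9101 -2.0985] gap 0.023750519776643504 j [-0.5624  0.3013  0.7329  1.7534 -0.2169  1.1709  0.3292]
turn [-0.0076  0.0006 -0.0016] shift(cur axes) [-0.0142  0.0284  0.2488] shift(target axes) [-0.0143  0.0281  0.2489]
```

View pics/c6.png

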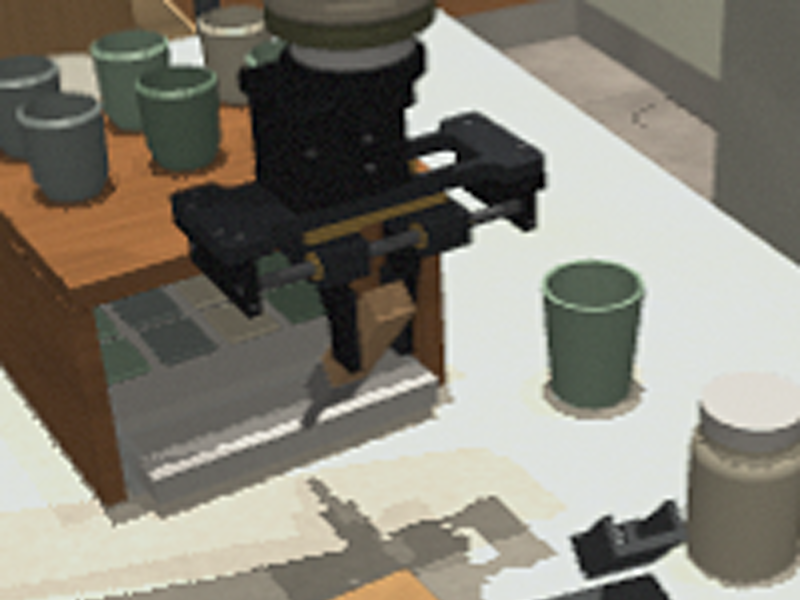

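```bash
python3 -c "
from h import *
g=np.array([.5593,-.0751,.1668])
a=onrod((277,196.3),g,95.5);b=onrod((296.8,164.5),g,95.5);print(a,'exp .103 -.1226',b,'exp -.0257 .0307',np.degrees(np.arctan2(*(a-b)*[1,-1])),np.linalg.norm(a-b))
"
```

```text
[ 0.0935 -0.1236] exp .103 -.1226 [-0.027   0.0281] exp -.0257 .0307 38.48022552778575 0.19376114946867184
```

{"api": "play_rows", "payload": {"rows": [[0,0,0,0,0,0.25,-1],[0,0,0,0.5,0,0,-1],[0,0,0,0.7,0,0,-1],[0,0,0,0.7,0,0,-1],[0,0,0,0.7,0,0,-1],[0,0,0,0.7,0,0,-1],[0,0,0,0.6,0,0,-1],[0,0,0,0.5,0,0,-1],[0,0,0,0,0,0,-1]]}}

```text
clock: 13.02
ee_pos: [0.549, 0.0357, 0.1425]
ee_rot: [-2.11, -2.327, -0.0]
contact_force: [-0.0, -0.7, -2.4]
finger_gap: 0.0237
```

```bash
cat >> h.py <<'E'
def favg(n=8):
    A=[];Tq=[]
    for i in range(n):
        im=manip.read_camera('side');s=manip.read_state();A.append(s['contact_force']);Tq.append(s['ft_torque'])
    u=np.array([-.0958,.9954,0]);A=np.array(A)
    tcp=s['ee_pos'];print('clk',s['clock'],'tcp riser-x',(tcp-np.array([.547,.062,0]))@u,'z',tcp[2],'F',A.mean(0),'+-',A.std(0)/n**.5,'Fx_r',(A@u).mean(),'T',np.mean(Tq,0))
    return im
E
python3 -c "
from h import *
favg()"
```

```text
clk 13.425 tcp riser-x -0.02796028787462817 z 0.1425587042254435 F [-0.0281  0.0412 -2.674 ] +- [0.1731 0.1571 0.148 ] Fx_r 0.043718401478052824 T [-0.1753  0.0353 -0.0144]
```

{"api": "play_rows", "payload": {"rows": [[0,0,0,0.13,0,0.155,-1],[0,0,0,0.13,0,0.155,-1],[0,0,0,0.13,0,0.155,-1],[0,0,0,0,0,0,-1]]}}

```text
clock: 13.92
ee_pos: [0.548, 0.0447, 0.1306]
ee_rot: [-2.111, -2.326, 0.0]
contact_force: [-0.2, -0.1, -0.8]
finger_gap: 0.0238
```

```bash
python3 -c "
from h import *
favg()"
```

```text
clk 14.325 tcp riser-x -0.017765349974526785 z 0.13098249488674202 F [-0.7999  0.1793 -0.5651] +- [0.1358 0.162  0.1859] Fx_r 0.25506064916858984 T [-0.0105  0.2506  0.0739]
```

{"api": "play_rows", "payload": {"rows": [[0,0,0,-0.1,0,0,-1],[0,0,0,-0.1,0,0,-1],[0,0,0,-0.1,0,0,-1],[0,0,0,0,0,0,-1]]}}

```text
clock: 14.82
ee_pos: [0.549, 0.0364, 0.131]
ee_rot: [2.113, 2.325, 0.0]
contact_force: [0.9, 0.9, -0.4]
finger_gap: 0.0237
```

```bash
python3 -c "
from h import *
favg(6)"
```

```text
clk 15.125 tcp riser-x -0.0253215478085249 z 0.13089928873904208 F [ 0.3233 -0.2229 -0.7675] +- [0.1543 0.0992 0.1733] Fx_r -0.25282737868381133 T [ 0.0964 -0.0534 -0.0261]
```

{"api": "play_rows", "payload": {"rows": [[0,0,0,-0.08,0,0,-1],[0,0,0,-0.08,0,0,-1],[0,0,0,0,0,0,-1]]}}

```text
clock: 15.5
ee_pos: [0.5492, 0.0326, 0.1309]
ee_rot: [-2.113, -2.325, 0.0]
contact_force: [-0.0, 0.8, -0.2]
finger_gap: 0.0236
```

```bash
python3 -c "
from h import *
favg(6)"
```

```text
clk 15.8 tcp riser-x -0.029271219723746845 z 0.13087236789857576 F [ 0.1009  0.5397 -0.6582] +- [0.1912 0.1698 0.2284] Fx_r 0.527533673058499 T [0.1672 0.0525 0.0097]
```

{"api": "play_rows", "payload": {"rows": [[0,0,0,-0.07,0,0,-1],[0,0,0,-0.07,0,0,-1],[0,0,0,0,0,0,-1]]}}

```text
clock: 16.18
ee_pos: [0.5496, 0.0291, 0.131]
ee_rot: [2.113, 2.325, 0.0]
contact_force: [-0.5, 1.3, -0.7]
finger_gap: 0.0237
```

```bash
python3 -c "
from h import *
favg(6)"
```

```text
clk 16.475 tcp riser-x -0.03279498726451629 z 0.13088810418665947 F [-0.09    0.5482 -0.0421] +- [0.1436 0.2278 0.1935] Fx_r 0.5543386018431818 T [ 0.2111  0.0398 -0.0216]
```

{"api": "play_rows", "payload": {"rows": [[0,0,0,-0.07,0,0,-1],[0,0,0,-0.07,0,0,-1],[0,0,0,0,0,0,-1]]}}

```text
clock: 16.85
ee_pos: [0.5499, 0.0256, 0.1309]
ee_rot: [-2.113, -2.325, 0.0]
contact_force: [0.0, 1.3, -0.1]
finger_gap: 0.0234
```

```bash
python3 -c "
from h import *
favg(6)"
```

```text
clk 17.15 tcp riser-x -0.03634828164338674 z 0.13086534968350175 F [0.1287 0.4023 0.0694] +- [0.3153 0.1707 0.267 ] Fx_r 0.3881304231932396 T [ 0.1809  0.0587 -0.0169]
```

{"api": "play_rows", "payload": {"rows": [[0,0,0,-0.12,0,0,-1],[0,0,0,0,0,0,-1]]}}

```text
clock: 17.4
ee_pos: [0.5502, 0.0224, 0.1309]
ee_rot: [2.113, 2.325, -0.0]
contact_force: [-0.3, 0.6, 0.0]
finger_gap: 0.0239
```

```bash
python3 -c "
from h import *
favg(8)"
```

```text
clk 17.8 tcp riser-x -0.03936497554193975 z 0.13085221072838932 F [ 0.4729 -0.2454 -0.86  ] +- [0.2076 0.1894 0.2281] Fx_r -0.28954099212526674 T [-0.0907  0.0009 -0.0068]
```

{"api": "play_rows", "payload": {"rows": [[0,0,0,-0.06,0,0,-1],[0,0,0,0,0,0,-1]]}}

```text
clock: 18.05
ee_pos: [0.5503, 0.021, 0.1309]
ee_rot: [2.112, 2.325, -0.0]
contact_force: [-0.4, -0.7, -1.7]
finger_gap: 0.0235
```

```bash
python3 -c "
from h import *
favg(8)"
```

```text
clk 18.45 tcp riser-x -0.040773727350422236 z 0.13085300389934282 F [ 0.2706 -0.767  -1.0763] +- [0.1531 0.1288 0.2119] Fx_r -0.7893527689854092 T [-0.3169  0.0094  0.0096]
```

{"api": "play_rows", "payload": {"rows": [[0,0,0,-0.08,0,0,-1],[0,0,0,0,0,0,-1]]}}

```text
clock: 18.7
ee_pos: [0.5506, 0.0192, 0.1309]
ee_rot: [2.113, 2.325, 0.0]
contact_force: [-0.3, -1.0, -1.8]
finger_gap: 0.024
```

```bash
python3 -c "
from h import *
favg(8)"
```

```text
clk 19.1 tcp riser-x -0.042807897147699635 z 0.1308830950748479 F [ 0.1696 -0.9726 -1.5364] +- [0.1169 0.1853 0.1669] Fx_r -0.9843440227606798 T [-0.3416 -0.0301 -0.022 ]
```

{"api": "play_rows", "payload": {"rows": [[0,0,0,-0.08,0,0,-1],[0,0,0,0,0,0,-1]]}}

```text
clock: 19.35
ee_pos: [0.5507, 0.0171, 0.1309]
ee_rot: [2.113, 2.325, -0.0]
contact_force: [0.3, -1.0, -2.3]
finger_gap: 0.0241
```

```bash
python3 -c "
from h import *
favg(8)"
```

```text
clk 19.75 tcp riser-x -0.044770335739511086 z 0.13089186618297258 F [ 0.1714 -0.9457 -1.6647] +- [0.113  0.1178 0.1117] Fx_r -0.957772630896959 T [-0.5066 -0.0207 -0.0098]
```

{"api": "play_rows", "payload": {"rows": [[0,0,0,-0.08,0,0,-1],[0,0,0,0,0,0,-1]]}}

```text
clock: 20.0
ee_pos: [0.5509, 0.0151, 0.1309]
ee_rot: [2.113, 2.325, -0.0]
contact_force: [0.4, -1.4, -2.3]
finger_gap: 0.024
```

```bash
python3 -c "
from h import *
im=favg(8)
a=cv2.resize(im[100:250,200:350],None,fx=4,fy=4,interpolation=cv2.INTER_CUBIC)[:600]
cv2.imwrite('pics/c7.png',a[:,:,::-1])"
```

```text
clk 20.4 tcp riser-x -0.046759752266735656 z 0.13087472895679814 F [-0.309  -1.3626 -2.118 ] +- [0.1455 0.1248 0.1768] Fx_r -1.326756220728285 T [-0.5573 -0.0397  0.0152]
```

View pics/c7.png

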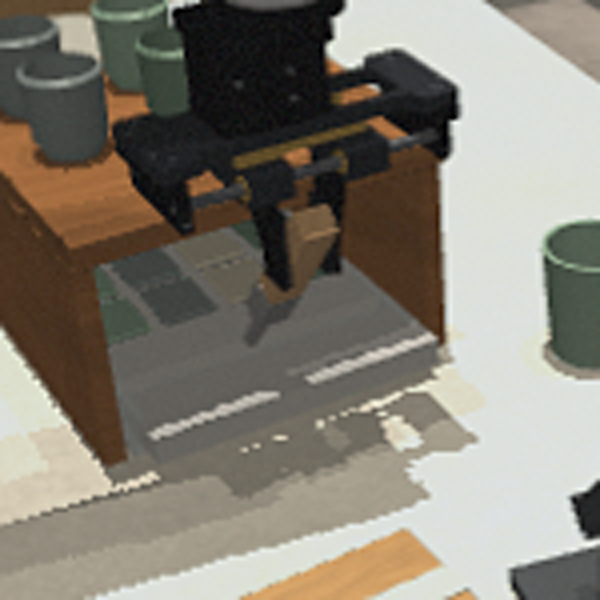

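{"api": "play_rows", "payload": {"rows": [[0,0,0,-0.1,0,0,-1],[0,0,0,0,0,0.16,-1],[0,0,0,0,0,0,-1]]}}

```text
clock: 20.78
ee_pos: [0.5508, 0.013, 0.1264]
ee_rot: [-2.112, -2.325, 0.001]
contact_force: [-0.3, -1.1, -2.9]
finger_gap: 0.0234
```

```bash
python3 -c "
from h import *
im=favg(8)"
```

```text
clk 21.175 tcp riser-x -0.04920819175840248 z 0.12694065746178873 F [ 0.2044 -0.1852 -2.4808] +- [0.15   0.159  0.2172] Fx_r -0.2038909136480046 T [-0.2835  0.0561  0.0064]
```

{"api": "play_rows", "payload": {"rows": [[0,0,0,0,0,0,-1],[0,0,0,0,0,0,-1],[0,0,0,0,0,0,-1],[0,0,0,0,0,0,-1],[0,0,0,0,0,0,-1],[0,0,0,0,0,0,-1],[0,0,0,-0.08,0,0,-1],[0,0,0,0,0,0,-1]]}}

```text
clock: 22.18
ee_pos: [0.5514, 0.0107, 0.1269]
ee_rot: [2.113, 2.325, 0.0]
contact_force: [-0.1, 0.1, -2.5]
finger_gap: 0.0238
```

```bash
python3 -c "
from h import *
im=favg(6)"
```

```text
clk 22.475 tcp riser-x -0.05121371448358692 z 0.1268977719475836 F [-0.2211  0.2293 -2.3988] +- [0.2175 0.1585 0.1746] Fx_r 0.2494033818264528 T [-0.1625  0.0297 -0.0074]
```

{"api": "play_rows", "payload": {"rows": [[0,0,0,-0.12,0,0,-1],[0,0,0,-0.12,0,0,-1],[0,0,0,-0.12,0,0,-1],[0,0,0,-0.12,0,0,-1],[0,0,0,-0.12,0,0,-1],[0,0,0,-0.12,0,0,-1]]}}

```text
clock: 23.22
ee_pos: [0.5532, -0.0072, 0.127]
ee_rot: [2.112, 2.325, 0.001]
contact_force: [-0.1, 1.2, -0.3]
finger_gap: 0.0237
```

```bash
python3 -c "
from h import *
im=favg(4);cv2.imwrite('pics/s8.png',im[:,:,::-1])
a=cv2.imread('pics/side0.png')[:,:,::-1]
# rail strip: bright pixels on column scan in both
for u in (235,238,242,300,304):
    print(u,[int(v) for v in a[190:225,u].max(1)],[int(v) for v in im[190:225,u].max(1)]) if u in(238,304) else 0
"
```

```text
clk 23.425 tcp riser-x -0.06953382602777052 z 0.1269229495124139 F [-0.3247  0.8765 -0.9647] +- [0.089  0.3065 0.3231] Fx_r 0.9035849840641375 T [0.3741 0.0615 0.0022]
238 [93, 94, 98, 98, 99, 98, 95, 94, 95, 95, 93, 95, 94, 126, 138, 136, 135, 165, 225, 197, 117, 93, 97, 92, 96, 106, 107, 144, 221, 223, 219, 219, 219, 219, 220] [100, 98, 99, 97, 96, 99, 104, 103, 102, 99, 98, 97, 98, 98, 118, 110, 98, 128, 189, 167, 134, 102, 91, 91, 98, 107, 110, 125, 207, 217, 216, 216, 220, 214, 104]
304 [100, 101, 104, 110, 107, 114, 197, 223, 219, 220, 219, 220, 219, 219, 220, 220, 220, 219, 220, 218, 220, 219, 219, 219, 220, 219, 219, 219, 218, 219, 219, 219, 219, 219, 219] [95, 102, 104, 105, 101, 106, 114, 116, 112, 139, 229, 225, 226, 127, 138, 131, 129, 137, 201, 227, 222, 221, 217, 214, 228, 229, 229, 162, 165, 167, 165, 165, 166, 168, 167]
```

```bash
python3 -c "
import cv2
a=cv2.imread('pics/s8.png');cv2.imwrite('pics/c8.png',cv2.resize(a[110:240,210:340],None,fx=4.5,fy=4.5,interpolation=cv2.INTER_CUBIC))"
```

```text
(no output)
```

View pics/c8.png

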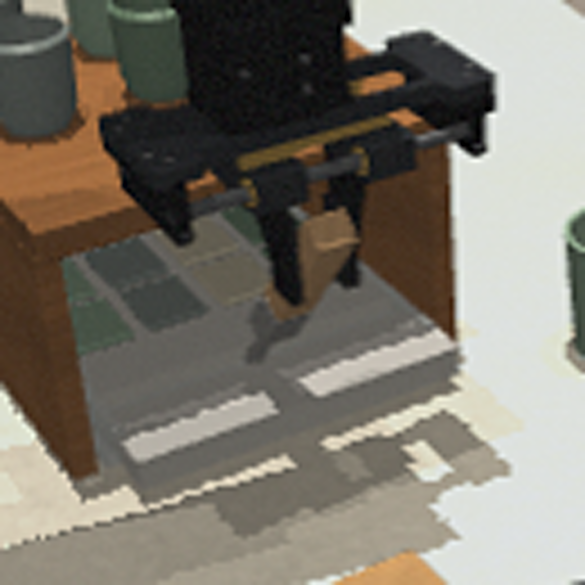

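{"api": "play_rows", "payload": {"rows": [[0,0,0,-0.15,0,0,-1],[0,0,0,-0.2,0,0,-1],[0,0,0,-0.25,0,0,-1],[0,0,0,-0.25,0,0,-1],[0,0,0,-0.25,0,0,-1],[0,0,0,-0.25,0,0,-1],[0,0,0,-0.25,0,0,-1],[0,0,0,-0.25,0,0,-1],[0,0,0,-0.25,0,0,-1],[0,0,0,-0.2,0,0,-1],[0,0,0,0,0,0,-1]]}}

```text
clock: 24.8
ee_pos: [0.5585, -0.065, 0.1268]
ee_rot: [2.113, 2.324, -0.001]
contact_force: [-0.3, 1.2, -1.2]
finger_gap: 0.0238
```

```bash
python3 -c "
from h import *
im=favg(4)
t=snap('top')
c=np.hstack([cv2.resize(im[110:260,210:360],None,fx=2.66,fy=2.66),cv2.resize(t[160:310,180:330],None,fx=2.66,fy=2.66)])
cv2.imwrite('pics/c9.png',c[:,:,::-1])
"
```

```text
clk 25.0 tcp riser-x -0.12686339524928708 z 0.1267291938974432 F [-0.0968  0.0598 -1.7475] +- [0.156  0.2722 0.1754] Fx_r 0.06876575612781234 T [-0.0756  0.0547  0.0116]
```

View pics/c9.png

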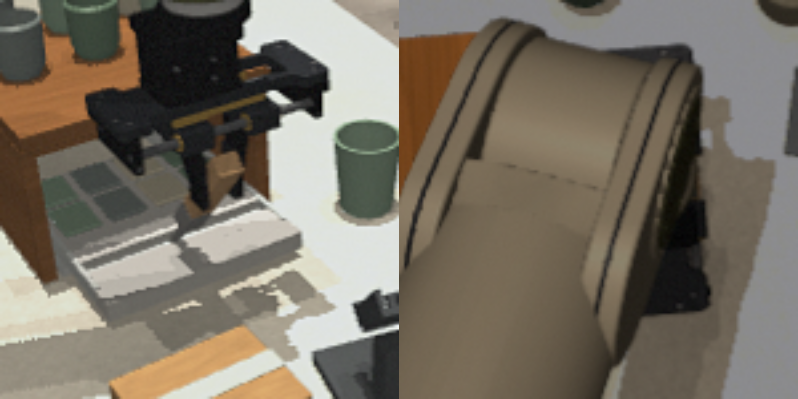

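```bash
python3 -c "
from h import *
f=onz('side',[(322.8,197.2),(248.3,222.8)],.03);print(f,np.linalg.norm(f[0]-f[1]))
u=np.array([-.0958,.9954]);print('tray out',-(f[:,:2]-[.547,.062])@u-.02)"
```

```text
[[ 0.6608 -0.0243  0.03  ]
 [ 0.4535 -0.0361  0.03  ]] 0.20761381598723308
tray out [0.0768 0.0687]
```

{"api": "play_rows", "payload": {"rows": [[0,0,0,-0.12,0,0,-1],[0,0,0,-0.12,0,0,-1],[0,0,0,-0.12,0,0,-1],[0,0,0,-0.12,0,0,-1],[0,0,0,-0.12,0,0,-1],[0,0,0,0,0,0,-1]]}}

```text
clock: 25.8
ee_pos: [0.5601, -0.0798, 0.127]
ee_rot: [2.113, 2.325, -0.0]
contact_force: [-0.1, 0.8, -0.7]
finger_gap: 0.0237
```

```bash
python3 -c "
from h import *
im=favg(4)"
```

```text
clk 26.0 tcp riser-x -0.14179771578800274 z 0.12684575257306374 F [-0.0828  1.311  -1.4618] +- [0.1029 0.0846 0.4519] Fx_r 1.3128824467281428 T [ 0.2969  0.0526 -0.0075]
```

{"api": "play_rows", "payload": {"rows": [[0,0,0,-0.08,0,0,-1],[0,0,0,-0.08,0,0,-1],[0,0,0,0,0,0,-1]]}}

```text
clock: 26.38
ee_pos: [0.5604, -0.0835, 0.127]
ee_rot: [2.113, 2.325, 0.0]
contact_force: [-0.6, 1.7, -1.2]
finger_gap: 0.0238
```

```bash
python3 -c "
from h import *
im=favg(4)"
```

```text
clk 26.575 tcp riser-x -0.14591033828837818 z 0.1269617807817865 F [-0.4291  1.1996 -0.7678] +- [0.0767 0.1174 0.2355] Fx_r 1.2351485021506785 T [ 0.3206  0.1238 -0.0146]
```

Not yet at the stop; continue in small steps.

{"api": "play_rows", "payload": {"rows": [[0,0,0,-0.08,0,0,-1],[0,0,0,-0.08,0,0,-1],[0,0,0,0,0,0,-1]]}}

```text
clock: 26.95
ee_pos: [0.5608, -0.0872, 0.127]
ee_rot: [-2.112, -2.325, -0.0]
contact_force: [0.1, 3.0, -0.8]
finger_gap: 0.0238
```

```bash
python3 -c "
from h import *
im=favg(4)"
```

```text
clk 27.15 tcp riser-x -0.14982268729142717 z 0.1270128662849124 F [-0.1836  2.8471  0.1934] +- [0.0693 0.133  0.2956] Fx_r 2.851580521551542 T [ 0.8465  0.1929 -0.0026]
```

{"api": "play_rows", "payload": {"rows": [[0,0,0,-0.08,0,0,-1],[0,0,0,-0.08,0,0,-1],[0,0,0,0,0,0,-1]]}}

```text
clock: 27.52
ee_pos: [0.5612, -0.0915, 0.1269]
ee_rot: [2.113, 2.325, -0.0]
contact_force: [-1.0, 1.3, 0.1]
finger_gap: 0.0235
```

```bash
python3 -c "
from h import *
im=favg(4)
cv2.imwrite('pics/s10.png',im[:,:,::-1])
# rail left/right profile: project expected front corners at 0.085..0.095
u=np.array([-.0958,.9954,0]);v=np.array([.9954,.0958,0]);o=np.array([.547,.062,.03])
K=im.astype(int)
for yy in(-.09,-.06,.06,.09):
    row=[]
    for d in np.arange(.07,.112,.003):
        p=proj('side',o-(.02+d)*u+yy*v)[0];row.append(int(K[int(round(p[1])),int(round(p[0]))].max()))
    print(yy,row)"
```

```text
clk 27.725 tcp riser-x -0.1539726624934908 z 0.12697189553360058 F [-0.2264  1.5939 -0.0304] +- [0.1975 0.2202 0.385 ] Fx_r 1.6082834905913819 T [0.6799 0.2149 0.0235]
-0.09 [183, 184, 186, 186, 187, 186, 186, 94, 114, 104, 104, 104, 106, 105]
-0.06 [202, 204, 202, 184, 186, 186, 185, 170, 139, 99, 102, 102, 103, 104]
0.06 [203, 202, 203, 203, 202, 203, 205, 205, 139, 102, 105, 106, 104, 105]
0.09 [202, 202, 203, 203, 203, 206, 206, 153, 153, 102, 104, 104, 105, 101]
```

{"api": "play_rows", "payload": {"rows": [[0,0,0,0,0,-0.3,-1],[0,0,0,0,0,-0.6,-1],[0,0,0,0,0,-0.8,-1],[0,0,0,0,0,-0.8,-1],[0,0,0,0,0,-0.8,-1],[0,0,0,0,0,-0.8,-1],[0,0,0,0,0,-0.8,-1],[0,0,0,0,0,-0.8,-1],[0,0,0.7,0,0,0,-1],[0,0,0.7,0,0,0,-1]]}}

```text
clock: 28.98
ee_pos: [0.5612, -0.0918, 0.2707]
ee_rot: [2.348, 2.086, 0.001]
contact_force: [0.1, 0.3, -2.6]
finger_gap: 0.0238
```

```bash
python3 -c "
from h import *
goto((.6273,-.2819,.2888),-6.5)
im=snap('side');cv2.imwrite('pics/s11.png',im[:,:,::-1])
u=np.array([-.0958,.9954,0]);v=np.array([.9954,.0958,0]);o=np.array([.547,.062,.03])
K=im.astype(int)
for yy in(-.09,-.06,.06,.09):
    row=[]
    for d in np.arange(.07,.112,.003):
        p=proj('side',o-(.02+d)*u+yy*v)[0];row.append(int(K[int(round(p[1])),int(round(p[0]))].max()))
    print(yy,row)"
```

```text
clk 28.975 pos [ 0.5612 -0.0918  0.2707] F [ 0.0875  0.2863 -2.5793] gap 0.023751334952754874 j [-0.5904  0.2182  0.7951  1.5769 -0.1571  1.4112  0.0995]
turn [ 0.0093  0.0011 -0.0311] shift(cur axes) [-7.2405  3.5198  0.0305] shift(target axes) [-7.2569  3.4859  0.0244]
-0.09 [199, 182, 181, 182, 184, 182, 182, 183, 139, 95, 100, 104, 104, 105]
-0.06 [199, 200, 200, 198, 181, 181, 183, 167, 137, 99, 100, 101, 102, 101]
0.06 [199, 198, 199, 199, 201, 200, 203, 201, 138, 100, 103, 104, 105, 102]
0.09 [200, 200, 202, 202, 200, 201, 201, 147, 147, 100, 102, 103, 102, 100]
```

{"api": "play_rows", "payload": {"rows": [[0,0,0,-0.725,0.349,0,-1],[0,0,0,-0.725,0.349,0,-1],[0,0,0,-0.725,0.349,0,-1],[0,0,0,-0.725,0.349,0,-1],[0,0,0,-0.725,0.349,0,-1],[0,0,0,-0.725,0.349,0,-1],[0,0,0,-0.725,0.349,0,-1],[0,0,0,-0.725,0.349,0,-1],[0,0,0,-0.725,0.349,0,-1],[0,0,0,-0.725,0.349,0,-1],[0,0,0,0,0,0,-1]]}}

```text
clock: 30.4
ee_pos: [0.6267, -0.283, 0.2697]
ee_rot: [2.345, 2.09, -0.002]
contact_force: [-0.6, 0.2, -3.1]
finger_gap: 0.024
```

```bash
python3 -c "
from h import *
goto((.6273,-.2819,.2888),-6.5)
im=snap('side');cv2.imwrite('pics/s12.png',im[:,:,::-1])
old=cv2.imread('pics/c5.png')[:,:,::-1]
a=cv2.resize(im[130:200,330:400],None,fx=5.7,fy=5.7,interpolation=cv2.INTER_CUBIC)
b=cv2.resize(old[150:360,150:360],(a.shape[1],a.shape[0]),interpolation=cv2.INTER_CUBIC)
cv2.imwrite('pics/c12.png',np.hstack([b,a])[:,:,::-1])"
```

```text
clk 30.4 pos [ 0.6267 -0.283   0.2697] F [-0.574   0.1689 -3.1013] gap 0.024039357363982987 j [-0.1449  0.5501  0.8014  1.2289 -0.384   1.5136  0.4849]
turn [-0.0028  0.0105 -0.0102] shift(cur axes) [ 0.0478  0.0192 -0.0152] shift(target axes) [ 0.0478  0.0193 -0.0152]
```

View pics/c12.png

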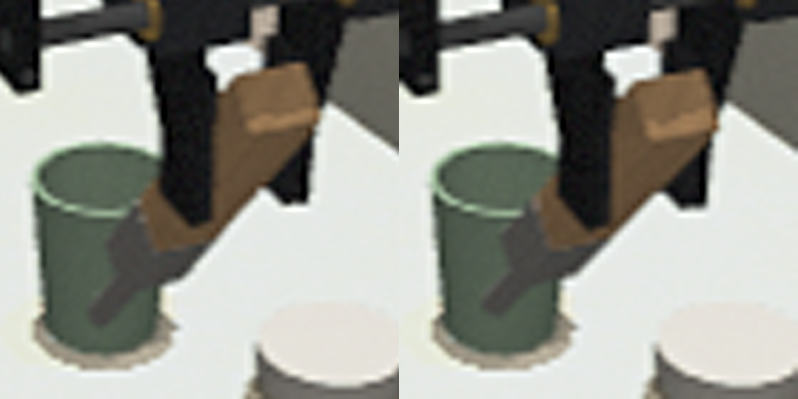

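```bash
python3 -c "
from h import *
for g,t,e in(((.6276,-.2823,.2888),(97,318),(280,97)),((.6267,-.2830,.2884),(90,308),(281,103))):
    f=lambda p:(330+p[0]/5.7,130+p[1]/5.7)
    a=onrod(f(t),np.array(g),83.5);b=onrod(f(e),np.array(g),83.5);print(a,b,np.degrees(np.arctan2(*(a-b)*[1,-1])))
"
```

```text
[ 0.0968 -0.124 ] [-0.0308  0.029 ] 39.82524272611812
[ 0.1024 -0.1219] [-0.0323  0.0287] 41.80430647785579
```

{"api": "play_rows", "payload": {"rows": [[0,-0.23,0,0.05,0.02,0,-1],[0,0,0,0,0,0,-1]]}}

```text
clock: 30.7
ee_pos: [0.6287, -0.2776, 0.2696]
ee_rot: [2.323, 2.08, -0.039]
contact_force: [-0.6, 0.8, -2.0]
finger_gap: 0.0242
```

```bash
python3 -c "
from h import *
goto((.6273,-.2819,.1625),-6.5,-.035)"
```

```text
clk 30.7 pos [ 0.6287 -0.2776  0.2696] F [-0.5781  0.7748 -2.0049] gap 0.02419454914351628 j [-0.1811  0.5426  0.8113  1.2432 -0.354   1.4939  0.4649]
turn [ 0.0032 -0.0045  0.0192] shift(cur axes) [-0.03   -0.0392  5.0337] shift(target axes) [-0.0267 -0.0367  5.0338]
```

{"api": "play_rows", "payload": {"rows": [[0,0,0,-0.206,-0.04,0,-1],[0,0,0,0,0,0,-1]]}}

```text
clock: 30.95
ee_pos: [0.6258, -0.2857, 0.2698]
ee_rot: [2.328, 2.075, -0.04]
contact_force: [-0.1, -1.2, -2.4]
finger_gap: 0.024
```

{"api": "play_rows", "payload": {"rows": [[0,0,0,0.014,0,0.4,-1],[0,0,0,0.018,0,0.5,-1],[0,0,0,0.018,0,0.5,-1],[0,0,0,0.018,0,0.5,-1],[0,0,0,0.014,0,0.4,-1],[0,0,0,0,0,0,-1]]}}

```text
clock: 31.7
ee_pos: [0.626, -0.2846, 0.211]
ee_rot: [2.328, 2.077, -0.041]
contact_force: [-0.5, 0.2, -2.5]
finger_gap: 0.0244
```

```bash
python3 -c "
from h import *
goto((.6273,-.2819,.1625),-6.5,-.035)"
```

```text
clk 31.7 pos [ 0.626  -0.2846  0.211 ] F [-0.533   0.2023 -2.5008] gap 0.024357140653903406 j [-0.1768  0.5693  0.7962  1.3333 -0.3703  1.387   0.4858]
turn [-0.0093 -0.0061 -0.0029] shift(cur axes) [0.1772 0.0427 2.6835] shift(target axes) [0.1796 0.039  2.6834]
```

{"api": "play_rows", "payload": {"rows": [[0,0,0,0.08,0.04,0,-1],[0,0,0,0,0,0,-1],[0,0,0,0.014,0,0.4,-1],[0,0,0,0.014,0,0.4,-1],[0,0,0,0.014,0,0.4,-1],[0,0,0,0.014,0,0.4,-1],[0,0,0,0.01,0,0.3,-1],[0,0,0,0,0,0,-1]]}}

```text
clock: 32.7
ee_pos: [0.6273, -0.2828, 0.1637]
ee_rot: [2.328, 2.076, -0.041]
contact_force: [0.3, -0.6, -3.2]
finger_gap: 0.0238
```

```bash
python3 -c "
from h import *
favg(4)
goto((.6273,-.2819,.1625),-6.5,-.035)"
```

```text
clk 32.9 tcp riser-x -0.35128119649186823 z 0.1649347340945939 F [ 0.2138  0.2894 -2.4843] +- [0.1743 0.2454 0.1255] Fx_r 0.2676157590212967 T [-0.1493  0.0696 -0.014 ]
clk 32.9 pos [ 0.6277 -0.2831  0.1649] F [ 0.3327 -0.2179 -2.4789] gap 0.02378231450945767 j [-0.1771  0.5983  0.7789  1.3927 -0.3897  1.3028  0.4956]
turn [ 0.0048 -0.0026 -0.0042] shift(cur axes) [ 0.0502 -0.0233  0.8437] shift(target axes) [ 0.0505 -0.0227  0.8437]
```

{"api": "play_rows", "payload": {"rows": [[0,0,0,0.015,-0.01,0.3,-1],[0,0,0,0.015,-0.01,0.25,-1],[0,0,0,0.01,0,0.15,-1],[0,0,0,0,0,0,-1]]}}

```text
clock: 33.4
ee_pos: [0.6269, -0.2824, 0.1465]
ee_rot: [2.327, 2.076, -0.04]
contact_force: [-0.3, 0.2, -2.3]
finger_gap: 0.024
```

```bash
python3 -c "
from h import *
favg(4)
goto((.6273,-.2819,.1625),-6.5,-.035)"
```

```text
clk 33.6 tcp riser-x -0.35070235606978484 z 0.1471463209473582 F [ 0.3368  0.0178 -2.8094] +- [0.1342 0.1376 0.4028] Fx_r -0.014585189694691775 T [-0.108   0.0758  0.    ]
clk 33.6 pos [ 0.6272 -0.2826  0.1471] F [ 0.0239  0.4324 -3.0399] gap 0.023681504192154423 j [-0.176   0.6101  0.7715  1.4148 -0.3976  1.2716  0.5006]
turn [ 0.0022 -0.0032 -0.0038] shift(cur axes) [0.007  0.0014 0.1332] shift(target axes) [0.0071 0.0014 0.1332]
```

{"api": "play_rows", "payload": {"rows": [[0,0,0,0,0,0.08,-1],[0,0,0,0,0,0.08,-1],[0,0,0,0,0,0,-1]]}}

```text
clock: 33.98
ee_pos: [0.6272, -0.2827, 0.1437]
ee_rot: [2.327, 2.076, -0.039]
contact_force: [-1.0, 1.7, 4.8]
finger_gap: 0.0238
```

```bash
python3 -c "
from h import *
favg(4)
goto((.6273,-.2819,.1625),-6.5,-.035)"
```

```text
clk 34.175 tcp riser-x -0.350839546947566 z 0.1437443783745218 F [-3.144   1.4532  5.3019] +- [0.0657 0.2347 0.2167] Fx_r 1.747699894439485 T [0.4369 0.6803 0.0768]
clk 34.175 pos [ 0.6272 -0.2827  0.1437] F [-2.9483  1.8601  5.2963] gap 0.023771166791219676 j [-0.1751  0.6127  0.77    1.4186 -0.3998  1.2655  0.5022]
turn [ 0.0049 -0.005  -0.0037] shift(cur axes) [ 0.0075 -0.0005 -0.0029] shift(target axes) [ 0.0075 -0.0005 -0.0029]
```

{"api": "play_rows", "payload": {"rows": [[0,0,0,0,0,0,-0.2],[0,0,0,0,0,0,0],[0,0,0,0,0,0,0.5],[0,0,0,0,0,0,1],[0,0,0,0,0,0,1],[0,0,0,0,0,0,1],[0,0,0,0,0,0,1]]}}

```text
clock: 35.05
ee_pos: [0.6271, -0.2826, 0.1429]
ee_rot: [2.327, 2.076, -0.04]
contact_force: [1.1, 0.0, 0.6]
finger_gap: 0.0835
```

{"api": "play_rows", "payload": {"rows": [[0,0,0,0,0,-0.4,1],[0,0,0,0,0,-0.7,1],[0,0,0,0,0,-0.9,1],[0,0,0,0,0,-0.9,1],[0,0,0,0,0,-0.9,1],[0,0,0,0,0,-0.9,1],[0,0,0,0,0,-0.9,1],[0,0,0,0,0,-0.9,1],[0,0,0,0,0,0,1]]}}

```text
clock: 36.17
ee_pos: [0.6282, -0.2778, 0.3084]
ee_rot: [2.324, 2.073, -0.037]
contact_force: [-0.3, 0.1, -0.9]
finger_gap: 0.0871
```

```bash
python3 -c "
from h import *
s=manip.read_state();print(s['clock'],s['ee_pos'],s['contact_force'],s['finger_gap'])
im=snap('side')[:,:,::-1];cv2.imwrite('pics/s13.png',im)
a=cv2.imread('pics/side0.png')
def wood(i,x0,y0,x1,y1):
    h=cv2.cvtColor(np.ascontiguousarray(i[y0:y1,x0:x1]),cv2.COLOR_BGR2HSV)
    m=(h[...,0]<22)&(h[...,1]>100)&(h[...,2]>50);p=np.argwhere(m)[:,::-1]+[x0,y0];return len(p),p.mean(0),p.min(0),p.max(0)
for i in(a,im): print(wood(i,335,195,395,245))
def edges(i,x0,y0,x1,y1): return cv2.Canny(np.ascontiguousarray(i[y0:y1,x0:x1]),60,150)
for n,b in dict(cup=(325,145,370,200),jar=(362,180,410,240),carton=(245,225,335,315),restrod=(325,195,390,285)).items():
    e0,e1=edges(a,*b).astype(float),edges(im,*b).astype(float)
    print(n,cv2.phaseCorrelate(cv2.GaussianBlur(e0,(0,0),1),cv2.GaussianBlur(e1,(0,0),1)))
u=np.array([-.0958,.9954,0]);v=np.array([.9954,.0958,0]);o=np.array([.547,.062,.03])
for yy in(-.09,-.06,.06,.09):
    print(yy,[int(im[int(round(p[1])),int(round(p[0]))].max()) for p in proj('side',np.array([o-(.02+d)*u+yy*v for d in np.arange(.07,.112,.003)]))])
"
```

```text
36.175 [ 0.6282 -0.2778  0.3084] [-0.2935  0.0951 -0.916 ] 0.08713613728906773
(327, array([367.0795, 213.63  ]), array([353, 203]), array([381, 224]))
(329, array([367.0669, 213.7082]), array([353, 203]), array([380, 224]))
cup ((0.6380456068798992, 0.243502524537913), 0.7379310335952566)
jar ((0.128274736973232, 0.015408756972131954), 0.9562941796423985)
carton ((0.08581729207857336, 0.06995782352773006), 0.6928474181166553)
restrod ((0.1466892816467933, 0.04089143337058232), 0.7367573935461318)
-0.09 [207, 206, 207, 207, 207, 208, 208, 208, 137, 98, 104, 106, 108, 109]
-0.06 [225, 216, 227, 205, 206, 206, 209, 190, 152, 100, 105, 105, 109, 108]
0.06 [225, 226, 226, 226, 226, 228, 229, 230, 154, 106, 108, 109, 110, 110]
0.09 [226, 226, 225, 225, 227, 229, 229, 166, 166, 104, 106, 108, 109, 104]
```

```bash
python3 -c "
from h import *
u=np.array([-.0958,.9954,0]);v=np.array([.9954,.0958,0]);o=np.array([.547,.062,.03])
for f,b in(('side0',-.01),('s12',.08),('s13',.08)):
    g=cv2.imread('pics/%s.png'%f).max(2).astype(np.float32)
    for yy in(-.08,-.06,.06,.08):
        ds=np.arange(b,b+.025,.0005);p=proj('side',np.array([o-(.02+d)*u+yy*v for d in ds])).astype(np.float32)
        q=cv2.remap(g,p[:,:1],p[:,1:],cv2.INTER_LINEAR).ravel();k=np.argmin(np.diff(cv2.GaussianBlur(q[:,None],(1,9),0).ravel()));print(f,yy,ds[k])
"
```

```text
side0 -0.08 0.004500000000000013
side0 -0.06 0.004000000000000012
side0 0.06 0.004000000000000012
side0 0.08 0.0030000000000000113
s12 -0.08 0.09450000000000001
s12 -0.06 0.09350000000000001
s12 0.06 0.09250000000000001
s12 0.08 0.09300000000000001
s13 -0.08 0.09450000000000001
s13 -0.06 0.09350000000000001
s13 0.06 0.09250000000000001
s13 0.08 0.09300000000000001
```

Tray travel measures 93.4 − 3.9 ≈ 89.5 mm, so it is at its stop. Handing in.

```bash
python3 -c "
from h import *
print(manip.finish_job())"
```

```text
the job is handed in; nothing more can be done
None
```

The job is done and handed in at about 36 s of the 54 s allowed. The tray is out at its stop, and the rod is back in its rest with the gripper open and clear.

**Catching the groove:** I set the rod's tip on the tray beyond the groove and drew it back. The upward force fell away as the tip dropped in. I then lowered it slightly and held it still for about 1 s. In the picture taken just before that the tray was still shut, and the force during the hold was near zero.

**Pulling the tray:** The pull force rose from about 1.2 N to 2.9 N at the stop. The side camera gives a travel of about 89.5 mm, shut to open, against the 90 mm stop, and the tray did not move afterwards.

**Returning the rod:** It had turned about 2° in the grip, which I corrected before lowering it straight into the rest. It seated at its original height with about 8 N of pressing. After release, its handle in the side picture matches the start to within 0.1 pixel.

**Bystanders:** The carton and jar show no shift, within 0.15 pixel. The cup check read 0.64 pixel, the least certain of the three. I put that down to changed shadows, since nothing came near it.

**Last pull step:** The force dropped back to 1.6 N after the stop, probably when the rod turned in the grip.

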